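# Lock the oven control box's hatch with the stone scraper

### The arm

A 6-joint arm with a two-finger parallel gripper is mounted at the origin on the work surface. World frame = base frame: x ahead of the robot, y to its left, z up, the work surface at z = 0. Lengths are in m, angles in rad, forces in N, time in s.
With the tool pointing down it reaches from about 0.4 to 0.825 m from the base axis. Payload 7 kg.
Tool frame: the origin (TCP) lies midway between the tips of the shut fingers; the grasp point (between the pads) lies hold_point_z behind it (hold_point_z is the distance from the TCP to the grasp point, in m); z points along the fingers, y is the line along which they close (so a half turn about z gives the same grasp; the last joint's range is limited). The gripper opens to 88 mm and grips with 3 to 60 N. Pads are 19 mm wide; open, the fingers measure 130 mm over their backs; the gripper's body (78 mm by 193 mm) begins 47 mm behind the grasp point.
Start: joints at [-0.938, 0.359, 0.012, 0, -1.224, -0.288], TCP at [0.228, -0.635, 0.227] pointing down, gripper open.
Joint ranges: [-3.07, 3.07], [-1.43, 2.12], [-1.02, 1.25], [-3.03, 1.67], [-3.05, -0], [-3.03, 3.03]. Speed limits (rad/s): [2.39, 2.39, 3.01, 3.14, 3.14, 3.14].

### API

Orientations are given as [roll, pitch, yaw] about the fixed x, y, z axes, in that order (R = Rz(yaw) Ry(pitch) Rx(roll)).
In Python, from station import * gives the robot as it stands.
- The arm moves only by the tool apply_moves, never from a script. Its argument "steps" is a list of rows, each an object with "translation": the shift along the world's x, y, z scaled (see below), a list of three; "rotation": the turn, a rotation vector about the world's x, y, z scaled (see below), a list of three. A call has exactly 10 rows; each row is the pose to reach, as a shift and turn from the pose commanded when the call began; what a row does not reach only later rows make up. The controller multiplies each number of a shift by 250 mm and each number of a turn by 30 degrees. A row lasts 1/12 s, in which the tool goes at most 41.7 mm and 7.16 degrees, less where a joint would pass 70% of its speed; a pose out of reach is approached as far as the arm can. A call with a number of a shift or a turn outside -1 to 1 is refused whole. A call with a gripper value outside its range is refused whole. "jaw" is the closure, from -1 (fully open) to 1 (shut), so that 0 is half open, set as the call begins (left out, the last holds). The fingers move at their own pace and stop on an object; "newtons" is the grip in N (left out, the last holds). Time passes only in rows, so rows that repeat a pose let the fingers close, or fill a call up. It gives the time, the measured TCP pose, the force, the opening and the grip force at its end, in the units of the state.
- get_state(): the state, without advancing time (a new reading comes with each control period).
- grab_frame(name): name is "side" or "top"; returns the picture (420x560x3 uint8, blue, green, red); there is no depth.
- camera_model(name): a dict with "fx", "fy", "cx", "cy" (pixels), "k1" (the pictures are not rectified: a ray, as slopes to the right and down, at radius r is drawn at 1 + k1 r^2 times it, then the intrinsics apply), "xyz" and "rotation" of the camera in the world. Camera axes: x right, y down, z forward; pixel columns grow to the right and rows downward; lengths in m; the calibration is good to about 2 mm. A picture is of the moment at which its call begins. camera_model takes no time and is no camera call.
- job_done(): hands the job in; it is judged then, once.
The state is a dict: "t": time; "q": joint angles; "qd": joint speeds; "joint_efforts": joint torques, N m; "eef_pos": TCP position; "ee_rot": TCP orientation; "force": force on the tool from outside, world axes, zero at the start; "moment": the same for the moment, N m; "width": finger opening in m; "gripper_force": force on a finger pad.
Only numpy, scipy, OpenCV 4.12 (cv2) and the standard library are available. Lean on these libraries where they do the work, as an engineer would, in place of code of your own. Each camera call takes 0.05 s, during which the arm holds its last target. There are 200 camera calls.

### The job

The hatch of the pizza oven's control box was left undone after cleaning. Take the flat scraper from its wooden stand, set its blade in the slot of the round fastener on the box, push the fastener down against its spring and turn it a quarter turn clockwise without forcing it, then let it spring back up so that it stays locked, and put the scraper back in its stand, upright and fully down. Turn the fastener with the scraper only, never with the fingers, and leave everything else on the counter where it is.

Things in the scene. Friction and masses are not known exactly. Their poses are not given: they have to be found in the camera images.
- scraper_grip (a point): Point to grip on the scraper: on its centre line, inside the handle, 113 mm above the blade's lower edge, 45 mm above the guard's top and 35 mm below the handle's top. Axes: x along the blade's width, y through its thickness, z up along the handle. At the start the scraper hangs upright in the stand, its guard resting on the stand's top.
- stand_mouth (a point): Centre of the slot's mouth on top of the wooden stand, a fixed block 90 (x) x 60 (y) x 75 mm tall. Slot 50 mm long (x), 12 mm wide (y), 68 mm deep; z up. Fully home, the scraper's guard rests on the stand's top: its blade's edge is 60 mm below this point, scraper_grip 53 mm above it.
- slot (a point): Centre of the top of the fastener's round steel cap, 72 mm diameter, 77 mm above the counter and 22 mm above the box's top when up. One straight slot runs right across it, open at both rims: 5.5 mm wide, 10 mm deep, flat floor, top edges bevelled 1.5 mm at 45 degrees. Axes: x along the slot (the same after a half turn), z up; it turns and sinks with the cap.
- cap: The cap itself; origin on its axis 22 mm below its top, axes as for slot. A fixed dark collar, 92 mm diameter and 8 mm high, surrounds it on the fixed stainless control box, 180 x 150 x 55 mm. Undone, the slot lies roughly along the box's 180 mm length; locked, across it.
- lock (a joint): Angle of the fastener, rad: starts at 0 to 0.15 (undone), grows clockwise seen from above, end stop at 1.75. Friction about 0.12 N m: it stays where it is left. Not pushed down, a hidden catch blocks it at about 0.3. Pushed down it turns; from about 1.25 on it is clear of the catch and, let go, springs up locked. Let go in between, it stays down under the catch.
- press (a joint): How far the fastener is pushed down, m: 0 up, 0.008 at the bottom stop. The spring needs about 6 N to start and 11 N at the bottom; the catch lets it turn only when it is at least about 0.0065 down, so push it right to the bottom.
- scraper: The scraper, 148 mm tall, 130 to 210 g, blade down; origin at the middle of the blade's lower edge, axes as for scraper_grip. Steel blade 40 mm wide (x), 3 mm thick (y), 60 mm long; above it a steel guard 56 x 24 x 8 mm; above that a plain black handle 30 mm wide (x), 18 mm thick (y), 80 mm tall. The same after a half turn about z.
- shaker: Bystander: small glass shaker, 36 mm diameter, 85 mm tall; origin at its foot.
- tin: Bystander: steel can, 72 mm diameter, 100 mm tall; origin at its foot.
- flour_tub: Bystander: clear tub with white lid, 90 mm diameter, 85 mm tall; origin at its foot.
- bowl: Bystander: steel bowl, 120 mm diameter, 50 mm tall; origin at its foot.
- mug: Bystander: white mug, 76 mm diameter, 85 mm tall; origin at its foot.
- thermometer: Bystander: grey and orange pistol-shaped thermometer lying flat, 100 x 100 x 40 mm; origin at its underside.
- spatula: Bystander: wooden-handled spatula, 260 mm long, lying flat; origin at its underside.
Mind the look-alikes: they are no part of the job. What is shaped like the scraper but turquoise or white is not meant.

How it is judged:
By the outcome, as a careful person would: the job done as asked, in the order asked, and still so for the second after the job is handed in, with the robot touching nothing.
It also fails if it takes over 69 s, if anything falls off the work surface, if the arm or the gripper's body presses on something with over 40 N, if the wrist force passes 120 N, or if a joint passes its speed limit or range.

## Working session

There is one attempt and no reset: what is moved stays moved. The work goes in short steps, Python scripts to look and compute and a tool call to move; the robot and the scene stay as the last step left them, time stands still between calls to the robot, and variables do not carry over. Pictures are saved under pics/ and viewed, at most 10 in all, crops included, and the job is handed in when it is done.

Besides the shell and the picture viewer there is one more tool, called after ">>>" as name(argument=value, ...), one argument or row to a line, values as JSON. apply_moves: Moves the arm, as the interface text tells. Shifts and turns lie within -1 to 1; 1 stands for 250 mm of shift or 30 degrees of turn. Its arguments: {"type":"object","properties":{"steps":{"type":"array"},"jaw":{"type":"number"},"newtons":{"type":"number"}},"required":["steps"]}

```bash
mkdir -p pics; ls; python3 - <<'E'
from station import *
import cv2
s=get_state();print({k:s[k] for k in s if k not in('qd','joint_efforts')})
for n in("top","side"):
    cv2.imwrite(f"pics/{n}0.png",grab_frame(n)); print(n,camera_model(n))
try: print(hold_point_z)
except Exception as e: print(e)
E
```

```text
pics
{'t': 0.0, 'q': array([-9.37904400e-01,  3.59384109e-01,  1.10743997e-02, -3.87595424e-04,
       -1.22407907e+00, -2.88111575e-01]), 'eef_pos': array([ 0.22797741, -0.63482385,  0.22562449]), 'ee_rot': array([ 3.13996230e+00, -1.03184839e-04, -2.79694422e+00]), 'force': array([-0.47947881, -0.22732322, -0.56646385]), 'moment': array([-0.02318125, -0.03209441, -0.00947805]), 'gripper_force': 0.0, 'width': 0.08736498529332218}
top {'fx': 486.3933680913512, 'fy': 486.3933680913512, 'cx': 281.26171698219696, 'cy': 213.61740294154006, 'k1': -0.09044481877924174, 'xyz': array([ 0.47300072, -0.05291953,  1.57161827]), 'rotation': array([-3.06179187,  0.02076658, -1.5758934 ])}
side {'fx': 506.86160610771304, 'fy': 506.86160610771304, 'cx': 280.1836772797164, 'cy': 208.1462088287412, 'k1': -0.1846827608527396, 'xyz': array([0.22526563, 0.74486294, 0.99964497]), 'rotation': array([-2.38119528,  0.02087966, -2.72250483])}
0.0188
```

View pics/top0.png

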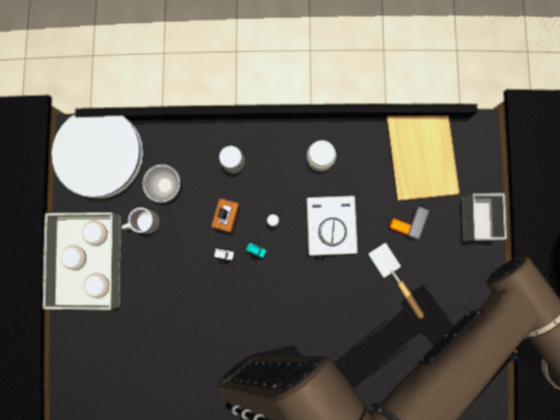

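View pics/side0.png

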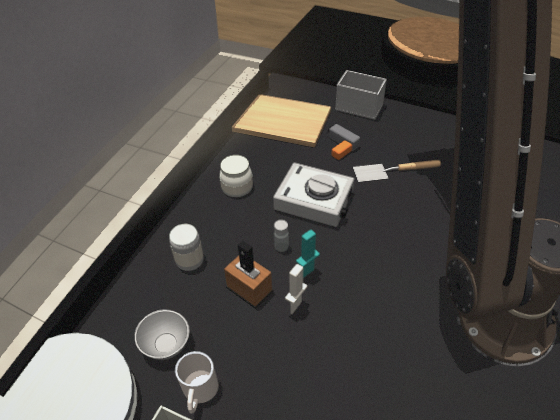

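The top view shows the stand with the black-handled scraper at (225,215), the box at (332,226) with its cap at (332,231), and decoys at (224,255) in white and (257,250) in turquoise. In the side view the stand is at (248,277), the handle at (246,255) and the cap at (322,187).

```bash
cat > h.py <<'E'
from station import *
import cv2, numpy as np
from scipy.spatial.transform import Rotation as Ro
def cam(n):
    c=camera_model(n); return c, np.array([[c['fx'],0,c['cx']],[0,c['fy'],c['cy']],[0,0,1]]), np.array([c['k1'],0,0,0,0.]), Ro.from_euler('xyz',c['rotation']).as_matrix()
def ray(n,uv):
    c,K,D,R=cam(n); p=cv2.undistortPoints(np.array(uv,float).reshape(-1,1,2),K,D)[:,0]
    return c['xyz'], np.c_[p,np.ones(len(p))]@R.T
def onplane(n,uv,z):
    o,d=ray(n,uv); return o+d*((z-o[2])/d[:,2])[:,None]
def proj(n,P):
    c,K,D,R=cam(n); return cv2.projectPoints((np.atleast_2d(P)-c['xyz'])@R,np.zeros(3),np.zeros(3),K,D)[0][:,0]
def crop(n,img,u,v,w,h,s): return cv2.resize(img[v:v+h,u:u+w],None,fx=s,fy=s,interpolation=cv2.INTER_CUBIC)
E
python3 - <<'E'
from h import *
t=cv2.imread('pics/top0.png'); s=cv2.imread('pics/side0.png')
a=np.hstack([crop('t',t,202,190,50,40,8)[:300],crop('t',t,302,190,60,75,5)[:300,:300]])
a=np.hstack([cv2.resize(t[190:240,200:250],(300,300),interpolation=3),cv2.resize(t[192:262,297:367],(300,300),interpolation=3)])
b=np.hstack([cv2.resize(s[235:305,210:280],(300,300),interpolation=3),cv2.resize(s[155:230,270:360],(300,300),interpolation=3)])
cv2.imwrite('pics/m1.png',np.vstack([a,b]))
# masks
hsv=cv2.cvtColor(t,cv2.COLOR_BGR2HSV)
m=((hsv[...,0]<18)&(hsv[...,1]>110)&(hsv[...,2]>60)).astype(np.uint8); m[:, :205]=0;m[:,245:]=0;m[:190]=0;m[240:]=0
c=max(cv2.findContours(m,0,1)[0],key=cv2.contourArea); r=cv2.minAreaRect(c); print('stand',r)
bp=onplane('top',cv2.boxPoints(r),.075); print(bp.round(4), bp.mean(0))
m=((t.min(2)>130)).astype(np.uint8); m[:,:297]=0;m[:,367:]=0;m[:190]=0;m[262:]=0
c=max(cv2.findContours(m,0,1)[0],key=cv2.contourArea); r=cv2.minAreaRect(c); print('box',r)
bp=onplane('top',cv2.boxPoints(r),.055); print(bp.round(4), bp.mean(0))
E
```

```text
stand ((224.90565490722656, 214.8302001953125), (22.25240707397461, 31.318206787109375), 15.945395469665527)
[[0.5533 0.1988 0.075 ]
 [0.6469 0.1725 0.075 ]
 [0.6273 0.1056 0.075 ]
 [0.534  0.1321 0.075 ]] [0.59039121 0.15224833 0.075     ]
box ((331.5210266113281, 225.0885467529297), (57.7488899230957, 48.57616424560547), 87.95458984375)
[[ 0.6459 -0.1006  0.055 ]
 [ 0.6503 -0.2528  0.055 ]
 [ 0.4699 -0.2562  0.055 ]
 [ 0.4655 -0.1053  0.055 ]] [ 0.55789966 -0.17873903  0.055     ]
```

View pics/m1.png

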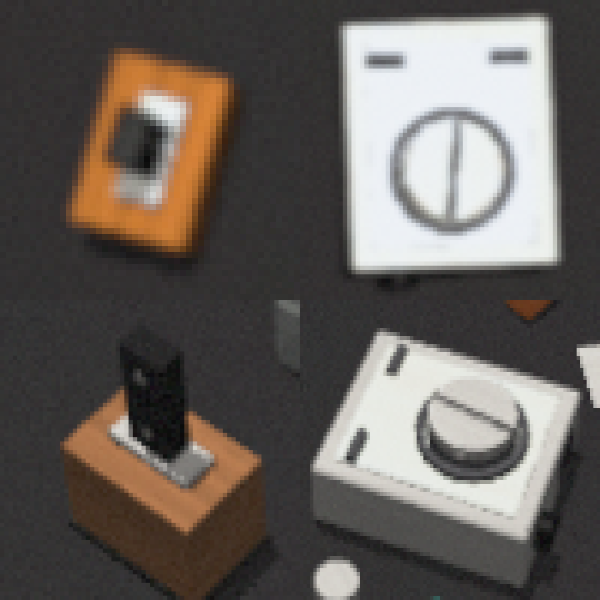

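```bash
python3 - <<'E'
from h import *
P=onplane('top',[[218.7,198.3],[238.7,202.5],[232,231.7],[211.7,227.5]],.075);print('stand top',P.round(4),P.mean(0).round(4))
for i in range(4):
    d=P[(i+1)%4]-P[i];print(np.linalg.norm(d).round(4),np.degrees(np.arctan2(d[1],d[0])).round(1))
P=onplane('side',[[224.5,268.8],[254.3,288.7],[271.8,272.8]],.075);print('stand side',P.round(4),((P[0]+P[2])/2).round(4))
for i in range(2):
    d=P[i+1]-P[i];print(np.linalg.norm(d).round(4),np.degrees(np.arctan2(d[1],d[0])).round(1))
print('handle top', onplane('top',[[222.5,212.5]],.161), onplane('side',[[245,245.5]],.161))
S=onplane('top',[[297+157/4.286,192+118/4.286],[297+151/4.286,192+220/4.286]],.077);d=S[0]-S[1];print('slot top',S.mean(0),np.linalg.norm(d),np.degrees(np.arctan2(d[1],d[0])))
S=onplane('side',[[270+132/3.333,155+95/4],[270+217/3.333,155+130/4]],.077);d=S[0]-S[1];print('slot side',S.mean(0),np.linalg.norm(d),np.degrees(np.arctan2(d[1],d[0])))
print(get_state()['t'])
E
```

```text
stand top [[0.6419 0.1718 0.075 ]
 [0.6283 0.1094 0.075 ]
 [0.5379 0.13   0.075 ]
 [0.5512 0.1932 0.075 ]] [0.5898 0.1511 0.075 ]
0.0639 -102.3
0.0928 167.2
0.0646 78.1
0.0932 -13.2
stand side [[0.6402 0.1726 0.075 ]
 [0.5538 0.1947 0.075 ]
 [0.5365 0.1401 0.075 ]] [0.5883 0.1564 0.075 ]
0.0892 165.6
0.0573 -107.6
handle top [[0.59041662 0.14750988 0.161     ]] [[0.59048291 0.1533326  0.161     ]]
slot top [ 0.53681875 -0.18093024  0.077     ] 0.07328168848563466 -4.09998007366692
slot side [ 0.5349933  -0.17551189  0.077     ] 0.07393801745262957 -3.985709880026416
0.1
```

>>> apply_moves(
  steps=[
    {"translation": [0.03, 0.06, 0.01], "rotation": [0, 0, 0.1]},
    {"translation": [0.06, 0.13, 0.01], "rotation": [0, 0, 0.2]},
    {"translation": [0.09, 0.19, 0.02], "rotation": [0, 0, 0.3]},
    {"translation": [0.12, 0.25, 0.02], "rotation": [0, 0, 0.4]},
    {"translation": [0.15, 0.32, 0.02], "rotation": [0, 0, 0.5]},
    {"translation": [0.17, 0.38, 0.02], "rotation": [0, 0, 0.6]},
    {"translation": [0.2, 0.44, 0.02], "rotation": [0, 0, 0.7]},
    {"translation": [0.23, 0.5, 0.02], "rotation": [0, 0, 0.8]},
    {"translation": [0.26, 0.57, 0.02], "rotation": [0, 0, 0.9]},
    {"translation": [0.29, 0.63, 0.02], "rotation": [0, 0, 0.98]},
  ],
  jaw=-0.36,
)

```text
t: 0.93
eef_pos: [0.3007, -0.4766, 0.2312]
ee_rot: [3.141, 0.0, -2.281]
force: [-0.6, -0.3, -0.4]
width: 0.0597
gripper_force: 0.0
```

>>> apply_moves(
  steps=[
    {"translation": [0.03, 0.06, 0.01], "rotation": [0, 0, 0.1]},
    {"translation": [0.06, 0.13, 0.01], "rotation": [0, 0, 0.2]},
    {"translation": [0.09, 0.19, 0.02], "rotation": [0, 0, 0.3]},
    {"translation": [0.12, 0.25, 0.02], "rotation": [0, 0, 0.4]},
    {"translation": [0.15, 0.32, 0.02], "rotation": [0, 0, 0.5]},
    {"translation": [0.17, 0.38, 0.02], "rotation": [0, 0, 0.6]},
    {"translation": [0.2, 0.44, 0.02], "rotation": [0, 0, 0.7]},
    {"translation": [0.23, 0.5, 0.02], "rotation": [0, 0, 0.8]},
    {"translation": [0.26, 0.57, 0.02], "rotation": [0, 0, 0.9]},
    {"translation": [0.29, 0.63, 0.02], "rotation": [0, 0, 0.98]},
  ],
)

```text
t: 1.77
eef_pos: [0.3731, -0.3192, 0.2363]
ee_rot: [3.141, 0.0, -1.768]
force: [-0.3, -0.1, 1.1]
width: 0.0598
gripper_force: 0.0
```

>>> apply_moves(
  steps=[
    {"translation": [0.03, 0.06, 0.01], "rotation": [0, 0, 0.1]},
    {"translation": [0.06, 0.13, 0.01], "rotation": [0, 0, 0.2]},
    {"translation": [0.09, 0.19, 0.02], "rotation": [0, 0, 0.3]},
    {"translation": [0.12, 0.25, 0.02], "rotation": [0, 0, 0.4]},
    {"translation": [0.15, 0.32, 0.02], "rotation": [0, 0, 0.5]},
    {"translation": [0.17, 0.38, 0.02], "rotation": [0, 0, 0.6]},
    {"translation": [0.2, 0.44, 0.02], "rotation": [0, 0, 0.7]},
    {"translation": [0.23, 0.5, 0.02], "rotation": [0, 0, 0.8]},
    {"translation": [0.26, 0.57, 0.02], "rotation": [0, 0, 0.9]},
    {"translation": [0.29, 0.63, 0.02], "rotation": [0, 0, 0.98]},
  ],
)

```text
t: 2.6
eef_pos: [0.4456, -0.1618, 0.2413]
ee_rot: [3.141, 0.0, -1.255]
force: [0.8, 0.0, -0.3]
width: 0.0595
gripper_force: 0.0
```

>>> apply_moves(
  steps=[
    {"translation": [0.03, 0.06, 0.01], "rotation": [0, 0, 0.1]},
    {"translation": [0.06, 0.13, 0.01], "rotation": [0, 0, 0.2]},
    {"translation": [0.09, 0.19, 0.02], "rotation": [0, 0, 0.3]},
    {"translation": [0.12, 0.25, 0.02], "rotation": [0, 0, 0.4]},
    {"translation": [0.15, 0.32, 0.02], "rotation": [0, 0, 0.5]},
    {"translation": [0.17, 0.38, 0.02], "rotation": [0, 0, 0.6]},
    {"translation": [0.2, 0.44, 0.02], "rotation": [0, 0, 0.7]},
    {"translation": [0.23, 0.5, 0.02], "rotation": [0, 0, 0.8]},
    {"translation": [0.26, 0.57, 0.02], "rotation": [0, 0, 0.9]},
    {"translation": [0.29, 0.63, 0.02], "rotation": [0, 0, 0.98]},
  ],
)

```text
t: 3.43
eef_pos: [0.5182, -0.0043, 0.2463]
ee_rot: [3.141, 0.0, -0.741]
force: [0.2, -0.4, -0.4]
width: 0.0595
gripper_force: 0.0
```

>>> apply_moves(
  steps=[
    {"translation": [0.03, 0.06, 0.01], "rotation": [0, 0, 0.1]},
    {"translation": [0.06, 0.13, 0.01], "rotation": [0, 0, 0.2]},
    {"translation": [0.09, 0.19, 0.02], "rotation": [0, 0, 0.3]},
    {"translation": [0.12, 0.25, 0.02], "rotation": [0, 0, 0.4]},
    {"translation": [0.15, 0.32, 0.02], "rotation": [0, 0, 0.5]},
    {"translation": [0.17, 0.38, 0.02], "rotation": [0, 0, 0.6]},
    {"translation": [0.2, 0.44, 0.02], "rotation": [0, 0, 0.7]},
    {"translation": [0.24, 0.52, 0.02], "rotation": [0, 0, 0.9]},
    {"translation": [0.29, 0.63, 0.02], "rotation": [0, 0, 0.98]},
    {"translation": [0.29, 0.63, 0.02], "rotation": [0, 0, 0.98]},
  ],
)

```text
t: 4.27
eef_pos: [0.5922, 0.1558, 0.2505]
ee_rot: [3.141, 0.0, -0.226]
force: [0.7, -1.5, 0.0]
width: 0.0595
gripper_force: 0.0
```

```bash
python3 - <<'E'
from h import *
s=grab_frame('side');t=grab_frame('top');st=get_state();print(st['eef_pos'],st['ee_rot'],st['q'])
a=np.hstack([cv2.resize(s[180:300,190:310],(400,400),interpolation=3),cv2.resize(t[160:280,165:285],(400,400),interpolation=3)]);cv2.imwrite('pics/m2.png',a)
print('tcp px',proj('side',st['eef_pos']))
E
```

```text
[0.59066006 0.15328356 0.25054774] [ 3.14052703e+00  1.29625382e-03 -2.29969812e-01] [ 5.73514854e-01  2.39808128e-01 -1.00087733e-01 -2.04863333e-04
 -1.23256735e+00  7.67380490e-01]
tcp px [[241.73453412 217.20636195]]
```

View pics/m2.png

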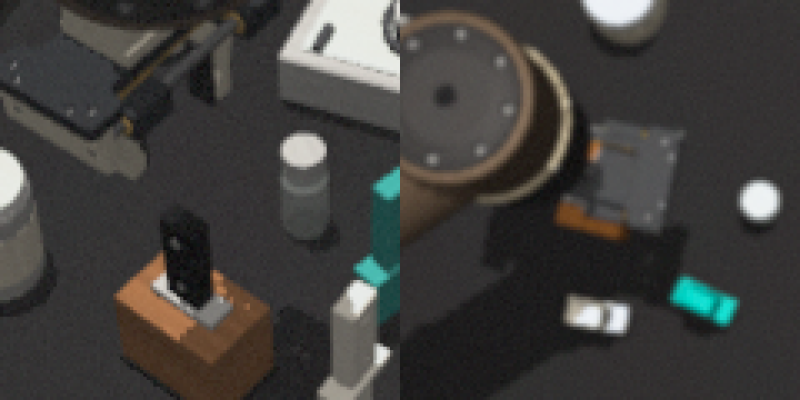

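The side crop shows the fingers straddling the handle line with no offset, and the handle top at about (245,245) px. I'll descend and grip.

>>> apply_moves(
  steps=[
    {"translation": [0, 0, -0.06], "rotation": [0, 0, 0]},
    {"translation": [0, 0, -0.12], "rotation": [0, 0, 0]},
    {"translation": [0, 0, -0.18], "rotation": [0, 0, 0]},
    {"translation": [0, 0, -0.25], "rotation": [0, 0, 0]},
    {"translation": [0, 0, -0.32], "rotation": [0, 0, 0]},
    {"translation": [0, 0, -0.39], "rotation": [0, 0, 0]},
    {"translation": [0, 0, -0.46], "rotation": [0, 0, 0]},
    {"translation": [0, 0, -0.52], "rotation": [0, 0, 0]},
    {"translation": [0, 0, -0.566], "rotation": [0, 0, 0]},
    {"translation": [0, 0, -0.566], "rotation": [0, 0, 0]},
  ],
)

```text
t: 5.2
eef_pos: [0.589, 0.1511, 0.1076]
ee_rot: [3.139, 0.003, -0.232]
force: [-0.3, -0.1, 0.2]
width: 0.0596
gripper_force: 0.0
```

>>> apply_moves(
  steps=[
    {"translation": [0, 0, 0], "rotation": [0, 0, 0]},
    {"translation": [0, 0, 0], "rotation": [0, 0, 0]},
    {"translation": [0, 0, 0], "rotation": [0, 0, 0]},
    {"translation": [0, 0, 0], "rotation": [0, 0, 0]},
    {"translation": [0, 0, 0], "rotation": [0, 0, 0]},
    {"translation": [0, 0, 0], "rotation": [0, 0, 0]},
    {"translation": [0, 0, 0], "rotation": [0, 0, 0]},
    {"translation": [0, 0, 0], "rotation": [0, 0, 0]},
    {"translation": [0, 0, 0], "rotation": [0, 0, 0]},
    {"translation": [0, 0, 0], "rotation": [0, 0, 0]},
  ],
  jaw=1,
  newtons=45,
)

```text
t: 6.03
eef_pos: [0.5908, 0.1524, 0.1103]
ee_rot: [-3.141, -0.0, -0.231]
force: [-0.6, 0.0, 2.9]
width: 0.018
gripper_force: 45.0
```

>>> apply_moves(
  steps=[
    {"translation": [0, 0, 0.05], "rotation": [0, 0, 0]},
    {"translation": [0, 0, 0.12], "rotation": [0, 0, 0]},
    {"translation": [0, 0, 0.2], "rotation": [0, 0, 0]},
    {"translation": [0, 0, 0.28], "rotation": [0, 0, 0]},
    {"translation": [0, 0, 0.36], "rotation": [0, 0, 0]},
    {"translation": [0, 0, 0.45], "rotation": [0, 0, 0]},
    {"translation": [0, 0, 0.54], "rotation": [0, 0, 0]},
    {"translation": [0, 0, 0.62], "rotation": [0, 0, 0]},
    {"translation": [0, 0, 0.68], "rotation": [0, 0, 0]},
    {"translation": [0, 0, 0.72], "rotation": [0, 0, 0]},
  ],
)

```text
t: 6.87
eef_pos: [0.5908, 0.1523, 0.2915]
ee_rot: [-3.141, -0.001, -0.231]
force: [-0.0, 0.1, -1.7]
width: 0.0178
gripper_force: 45.0
```

>>> apply_moves(
  steps=[
    {"translation": [-0.01, -0.05, 0], "rotation": [0, 0, 0.01]},
    {"translation": [-0.02, -0.11, 0], "rotation": [0, 0, 0.03]},
    {"translation": [-0.03, -0.18, 0], "rotation": [0, 0, 0.04]},
    {"translation": [-0.04, -0.25, 0], "rotation": [0, 0, 0.06]},
    {"translation": [-0.05, -0.32, 0], "rotation": [0, 0, 0.08]},
    {"translation": [-0.07, -0.39, 0], "rotation": [0, 0, 0.09]},
    {"translation": [-0.08, -0.46, 0], "rotation": [0, 0, 0.11]},
    {"translation": [-0.09, -0.53, 0], "rotation": [0, 0, 0.12]},
    {"translation": [-0.1, -0.6, 0], "rotation": [0, 0, 0.14]},
    {"translation": [-0.11, -0.66, 0], "rotation": [0, 0, 0.155]},
  ],
)

```text
t: 7.7
eef_pos: [0.562, -0.0143, 0.2886]
ee_rot: [3.141, 0.002, -0.15]
force: [-0.0, -0.1, -2.0]
width: 0.0175
gripper_force: 45.0
```

>>> apply_moves(
  steps=[
    {"translation": [-0.01, -0.08, 0], "rotation": [0, 0, 0.01]},
    {"translation": [-0.02, -0.16, 0], "rotation": [0, 0, 0.03]},
    {"translation": [-0.04, -0.24, 0], "rotation": [0, 0, 0.05]},
    {"translation": [-0.05, -0.32, 0], "rotation": [0, 0, 0.07]},
    {"translation": [-0.07, -0.4, 0], "rotation": [0, 0, 0.09]},
    {"translation": [-0.08, -0.48, 0], "rotation": [0, 0, 0.11]},
    {"translation": [-0.09, -0.55, 0], "rotation": [0, 0, 0.12]},
    {"translation": [-0.1, -0.61, 0], "rotation": [0, 0, 0.14]},
    {"translation": [-0.11, -0.66, 0], "rotation": [0, 0, 0.155]},
    {"translation": [-0.11, -0.66, 0], "rotation": [0, 0, 0.155]},
  ],
)

```text
t: 8.53
eef_pos: [0.5341, -0.1798, 0.2886]
ee_rot: [3.142, 0.003, -0.07]
force: [0.4, 0.1, -2.1]
width: 0.0177
gripper_force: 45.0
```

>>> apply_moves(
  steps=[
    {"translation": [0, 0, -0.05], "rotation": [0, 0, 0]},
    {"translation": [0, 0, -0.1], "rotation": [0, 0, 0]},
    {"translation": [0, 0, -0.15], "rotation": [0, 0, 0]},
    {"translation": [0, 0, -0.2], "rotation": [0, 0, 0]},
    {"translation": [0, 0, -0.25], "rotation": [0, 0, 0]},
    {"translation": [0, 0, -0.3], "rotation": [0, 0, 0]},
    {"translation": [0, 0, -0.34], "rotation": [0, 0, 0]},
    {"translation": [0, 0, -0.36], "rotation": [0, 0, 0]},
    {"translation": [0, 0, -0.36], "rotation": [0, 0, 0]},
    {"translation": [0, 0, -0.36], "rotation": [0, 0, 0]},
  ],
)

```text
t: 9.37
eef_pos: [0.5356, -0.1778, 0.2]
ee_rot: [3.141, 0.001, -0.069]
force: [-0.2, 0.6, -2.2]
width: 0.0176
gripper_force: 45.0
```

```bash
python3 - <<'E'
from h import *
s=grab_frame('side');t=grab_frame('top');st=get_state();print(st['eef_pos'],st['ee_rot'],st['q'],st['force'],st['width'])
cv2.imwrite('pics/side3.png',s);cv2.imwrite('pics/top3.png',t)
cv2.imwrite('pics/m3.png',cv2.resize(s[110:230,265:385],(600,600),interpolation=3))
p=st['eef_pos'];z=p[2]-.0942
print('edge z',z,proj('side',[p[0],p[1],z]))
E
```

```text
[ 0.53604888 -0.17779278  0.20075919] [ 3.14146277e+00 -1.06375343e-03 -6.87102682e-02] [ 2.64116605e-02  1.96527255e-01 -2.73728492e-01  2.58508817e-04
 -1.09949399e+00  1.47555707e+00] [ 0.33419443 -0.06937457 -0.86066697] 0.017585337227811897
edge z 0.10655919180443116 [[322.61108197 174.17507524]]
```

View pics/m3.png

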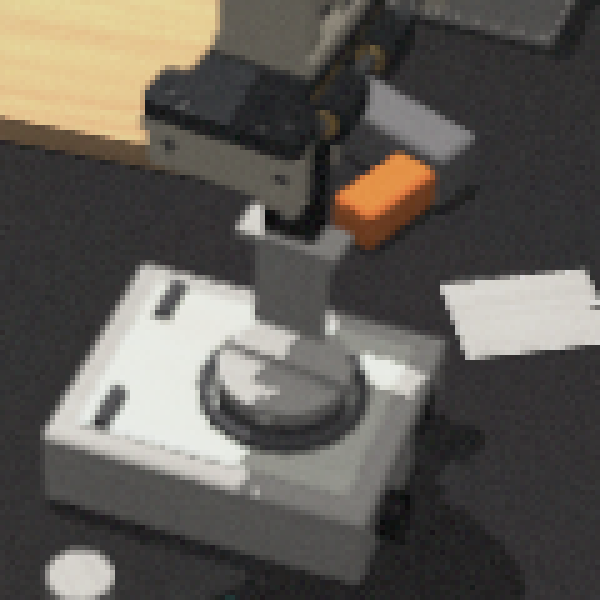

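The blade hangs over the cap. In this crop the slot runs (228,345)–(355,393), and the blade's lower edge is near (253,318)–(323,343). I'll enlarge it for a finer offset.

```bash
python3 - <<'E'
from h import *
s=cv2.imread('pics/side3.png')
c=cv2.resize(s[152:204,302:342],None,fx=12,fy=12,interpolation=cv2.INTER_CUBIC)[:600]
c=cv2.createCLAHE(3,(4,4)).apply(cv2.cvtColor(c,6)); cv2.imwrite('pics/m4.png',c)
def L(uv,z):
    P=onplane('side',uv,z);d=P[1]-P[0];return P.mean(0).round(4),np.degrees(np.arctan2(d[1],d[0])).round(1)
st=get_state()['eef_pos']
print(L([[265+228/5,110+345/5],[265+355/5,110+393/5]],.077))
a=np.radians(-4);R=np.array([[np.cos(a),-np.sin(a)],[np.sin(a),np.cos(a)]])
for z in (.1066,.077):
  q=np.array([[x,y,0] for x in(-.02,.02) for y in (-.0015,.0015)]);q[:,:2]=q[:,:2]@R.T;q+=[st[0],st[1],z]
  print('pred blade corners in m4',((proj('side',q)-[302,152])*12).round())
E
```

```text
(array([ 0.5318, -0.1741,  0.077 ]), np.float64(173.7))
pred blade corners in m4 [[335. 290.]
 [329. 299.]
 [167. 234.]
 [161. 242.]]
pred blade corners in m4 [[328. 389.]
 [322. 398.]
 [163. 333.]
 [157. 341.]]
```

View pics/m4.png

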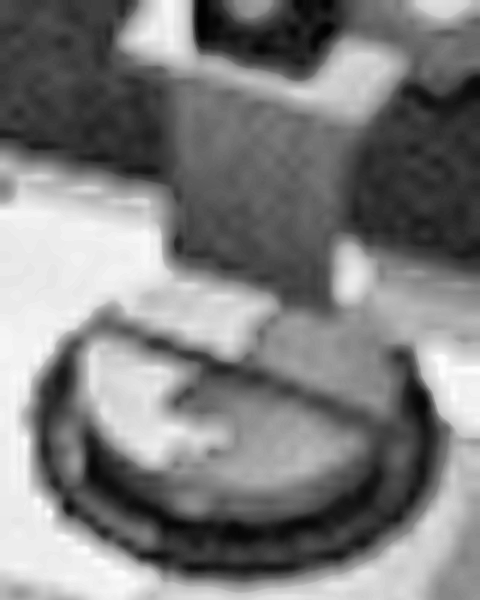

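```bash
python3 - <<'E'
from h import *
C=np.array([.536,-.178,.077])
for f,n in (('top0','top'),('side0','side'),('side3','side')):
    g=cv2.cvtColor(cv2.imread(f'pics/{f}.png'),6).astype(np.float32)
    # sample across-slot profiles in world plane z=.077, darkest sub-sample position
    X=np.arange(-.026,.0261,.002);Y=np.arange(-.008,.00801,.00025);a=np.radians(-4.5)
    ex=np.array([np.cos(a),np.sin(a),0]);ey=np.array([-ex[1],ex[0],0])
    P=C+X[:,None,None]*ex+Y[None,:,None]*ey
    uv=proj(n,P.reshape(-1,3)).astype(np.float32).reshape(len(X),len(Y),2)
    v=cv2.remap(g,uv[...,0].copy(),uv[...,1].copy(),cv2.INTER_CUBIC)
    w=np.clip(np.median(v,1,keepdims=True)-v-5,0,None)
    ok=w.sum(1)>w.sum(1).max()*.3
    m=(w*Y).sum(1)[ok]/w.sum(1)[ok]
    k,b=np.polyfit(X[ok],m,1);r=np.abs(m-k*X[ok]-b);g2=r<.001;k,b=np.polyfit(X[ok][g2],m[g2],1)
    print(f,'yaw',round(-4.5+np.degrees(k),2),'offset across mm',round(b*1e3,2),g2.sum(),'rms',(m[g2]-k*X[ok][g2]-b).std().round(5))
E
```

```text
top0 yaw -5.64 offset across mm -1.5 27 rms 0.00022
side0 yaw -5.89 offset across mm 1.97 27 rms 0.00038
side3 yaw -6.59 offset across mm 2.27 10 rms 0.00036
```

>>> apply_moves(
  steps=[
    {"translation": [0, 0, -0.02], "rotation": [0, 0, -0.03]},
    {"translation": [0, 0, -0.04], "rotation": [0, 0, -0.06]},
    {"translation": [0, 0, -0.06], "rotation": [0, 0, -0.06]},
    {"translation": [0, 0, -0.08], "rotation": [0, 0, -0.06]},
    {"translation": [0, 0, -0.095], "rotation": [0, 0, -0.06]},
    {"translation": [0, 0, -0.105], "rotation": [0, 0, -0.06]},
    {"translation": [0, 0, -0.115], "rotation": [0, 0, -0.06]},
    {"translation": [0, 0, -0.12], "rotation": [0, 0, -0.06]},
    {"translation": [0, 0, -0.125], "rotation": [0, 0, -0.06]},
    {"translation": [0, 0, -0.125], "rotation": [0, 0, -0.06]},
  ],
)

```text
t: 10.3
eef_pos: [0.5356, -0.1778, 0.1687]
ee_rot: [3.142, 0.0, -0.1]
force: [-0.1, -0.5, -1.6]
width: 0.018
gripper_force: 45.0
```

>>> apply_moves(
  steps=[
    {"translation": [0, 0, -0.002], "rotation": [0, 0, 0]},
    {"translation": [0, 0, -0.004], "rotation": [0, 0, 0]},
    {"translation": [0, 0, -0.006], "rotation": [0, 0, 0]},
    {"translation": [0, 0, -0.008], "rotation": [0, 0, 0]},
    {"translation": [0, 0, -0.01], "rotation": [0, 0, 0]},
    {"translation": [0, 0, -0.012], "rotation": [0, 0, 0]},
    {"translation": [0, 0, -0.014], "rotation": [0, 0, 0]},
    {"translation": [0, 0, -0.016], "rotation": [0, 0, 0]},
    {"translation": [0, 0, -0.016], "rotation": [0, 0, 0]},
    {"translation": [0, 0, -0.016], "rotation": [0, 0, 0]},
  ],
)

```text
t: 11.13
eef_pos: [0.5356, -0.1778, 0.1647]
ee_rot: [3.142, 0.0, -0.1]
force: [0.6, -0.7, -2.2]
width: 0.0175
gripper_force: 45.0
```

>>> apply_moves(
  steps=[
    {"translation": [0, 0, -0.002], "rotation": [0, 0, 0]},
    {"translation": [0, 0, -0.005], "rotation": [0, 0, 0]},
    {"translation": [0, 0, -0.008], "rotation": [0, 0, 0]},
    {"translation": [0, 0, -0.011], "rotation": [0, 0, 0]},
    {"translation": [0, 0, -0.014], "rotation": [0, 0, 0]},
    {"translation": [0, 0, -0.017], "rotation": [0, 0, 0]},
    {"translation": [0, 0, -0.02], "rotation": [0, 0, 0]},
    {"translation": [0, 0, -0.02], "rotation": [0, 0, 0]},
    {"translation": [0, 0, -0.02], "rotation": [0, 0, 0]},
    {"translation": [0, 0, -0.02], "rotation": [0, 0, 0]},
  ],
)

```text
t: 11.97
eef_pos: [0.5357, -0.1778, 0.16]
ee_rot: [3.141, -0.0, -0.1]
force: [-1.4, -0.7, 3.8]
width: 0.0178
gripper_force: 45.0
```

```bash
python3 -c "
from h import *
s=get_state();print(s['eef_pos'],s['ee_rot'],s['force'],s['moment'])"
```

```text
[ 0.53570133 -0.17780678  0.1600131 ] [ 3.14149388e+00 -2.55165816e-04 -1.00223575e-01] [-1.3942957  -0.70912071  3.7772863 ] [-0.42638776  0.6735      0.00872056]
```

>>> apply_moves(
  steps=[
    {"translation": [0, 0, -0.004], "rotation": [0, 0, 0]},
    {"translation": [0, 0, -0.008], "rotation": [0, 0, 0]},
    {"translation": [0, 0, -0.012], "rotation": [0, 0, 0]},
    {"translation": [0, 0, -0.016], "rotation": [0, 0, 0]},
    {"translation": [0, 0, -0.02], "rotation": [0, 0, 0]},
    {"translation": [0, 0, -0.024], "rotation": [0, 0, 0]},
    {"translation": [0, 0, -0.028], "rotation": [0, 0, 0]},
    {"translation": [0, 0, -0.032], "rotation": [0, 0, 0]},
    {"translation": [0, 0, -0.034], "rotation": [0, 0, 0]},
    {"translation": [0, 0, -0.034], "rotation": [0, 0, 0]},
  ],
)

```text
t: 12.8
eef_pos: [0.5361, -0.178, 0.1539]
ee_rot: [3.141, -0.002, -0.099]
force: [-6.8, 2.1, 23.5]
width: 0.0179
gripper_force: 45.0
```

```bash
python3 -c "
from h import *
s=get_state();print(s['eef_pos'],s['ee_rot'],s['force'],s['moment'])"
```

```text
[ 0.53614003 -0.17796009  0.15393455] [ 3.14085623e+00 -1.95087067e-03 -9.93656655e-02] [-6.81931078  2.08161646 23.52907506] [1.31912354 3.38925969 0.00916294]
```

Contact with the slot floor came at TCP z 0.160, and the bottom stop at 0.154 with about 23 N. I'll ease off slightly and turn clockwise.

>>> apply_moves(
  steps=[
    {"translation": [0, 0, 0.003], "rotation": [0, 0, -0.07]},
    {"translation": [0, 0, 0.003], "rotation": [0, 0, -0.16]},
    {"translation": [0, 0, 0.003], "rotation": [0, 0, -0.26]},
    {"translation": [0, 0, 0.003], "rotation": [0, 0, -0.36]},
    {"translation": [0, 0, 0.003], "rotation": [0, 0, -0.46]},
    {"translation": [0, 0, 0.003], "rotation": [0, 0, -0.56]},
    {"translation": [0, 0, 0.003], "rotation": [0, 0, -0.66]},
    {"translation": [0, 0, 0.003], "rotation": [0, 0, -0.76]},
    {"translation": [0, 0, 0.003], "rotation": [0, 0, -0.86]},
    {"translation": [0, 0, 0.003], "rotation": [0, 0, -0.94]},
  ],
)

```text
t: 13.63
eef_pos: [0.5368, -0.1772, 0.154]
ee_rot: [-3.14, -0.002, -0.594]
force: [-3.8, 5.2, 18.0]
width: 0.018
gripper_force: 45.0
```

```bash
python3 -c "
from h import *
s=get_state();print(s['eef_pos'],s['ee_rot'],s['force'],s['moment'])
cv2.imwrite('pics/side5.png',grab_frame('side'))"
```

```text
[ 0.536765   -0.17716411  0.15401359] [-3.13956581e+00 -2.37027328e-03 -5.94317380e-01] [-3.77902588  5.15068567 17.97416555] [2.4301568  1.86501866 0.0988775 ]
```

>>> apply_moves(
  steps=[
    {"translation": [0, 0, 0], "rotation": [0, 0, -0.1]},
    {"translation": [0, 0, 0], "rotation": [0, 0, -0.2]},
    {"translation": [0, 0, 0], "rotation": [0, 0, -0.3]},
    {"translation": [0, 0, 0], "rotation": [0, 0, -0.4]},
    {"translation": [0, 0, 0], "rotation": [0, 0, -0.5]},
    {"translation": [0, 0, 0], "rotation": [0, 0, -0.6]},
    {"translation": [0, 0, 0], "rotation": [0, 0, -0.7]},
    {"translation": [0, 0, 0], "rotation": [0, 0, -0.8]},
    {"translation": [0, 0, 0], "rotation": [0, 0, -0.9]},
    {"translation": [0, 0, 0], "rotation": [0, 0, -0.96]},
  ],
)

```text
t: 14.52
eef_pos: [0.5379, -0.1768, 0.1541]
ee_rot: [-3.136, -0.002, -1.097]
force: [-0.9, 5.7, 14.6]
width: 0.0175
gripper_force: 45.0
```

```bash
python3 -c "
from h import *
s=get_state();print(s['eef_pos'],s['ee_rot'],s['force'],s['moment'])
s=grab_frame('side')
a=cv2.imread('pics/side5.png')
cv2.imwrite('pics/m5.png',np.hstack([cv2.resize(i[130:220,280:370],(400,400),interpolation=3) for i in (a,s)]))"
```

```text
[ 0.5378681  -0.17678024  0.15408276] [-3.13649694e+00 -1.65866192e-03 -1.09709533e+00] [-0.85103536  5.67471023 14.57007557] [2.91423737 0.59547671 0.16420876]
```

View pics/m5.png

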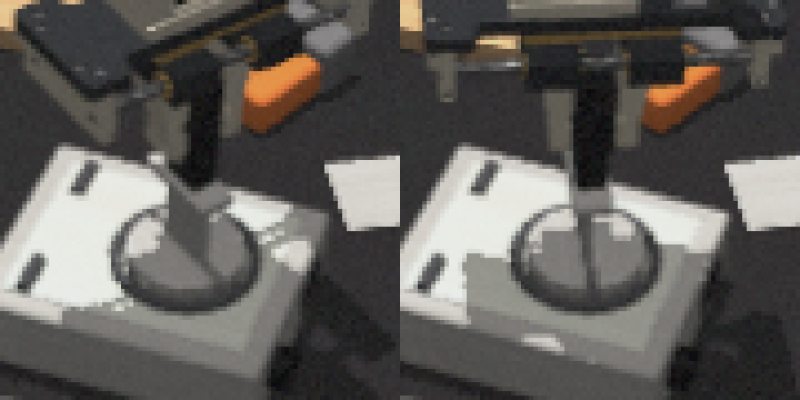

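Both frames show the cap turning with the blade. One more turn to go.

>>> apply_moves(
  steps=[
    {"translation": [0, 0, -0.002], "rotation": [0, 0, -0.1]},
    {"translation": [0, 0, -0.002], "rotation": [0, 0, -0.2]},
    {"translation": [0, 0, -0.002], "rotation": [0, 0, -0.3]},
    {"translation": [0, 0, -0.002], "rotation": [0, 0, -0.4]},
    {"translation": [0, 0, -0.002], "rotation": [0, 0, -0.5]},
    {"translation": [0, 0, -0.002], "rotation": [0, 0, -0.6]},
    {"translation": [0, 0, -0.002], "rotation": [0, 0, -0.7]},
    {"translation": [0, 0, -0.002], "rotation": [0, 0, -0.8]},
    {"translation": [0, 0, -0.002], "rotation": [0, 0, -0.88]},
    {"translation": [0, 0, -0.002], "rotation": [0, 0, -0.92]},
  ],
)

```text
t: 15.4
eef_pos: [0.539, -0.1769, 0.1541]
ee_rot: [-3.134, 0.001, -1.578]
force: [1.3, 5.0, 15.1]
width: 0.0177
gripper_force: 45.0
```

```bash
python3 -c "
from h import *
s=get_state();print(s['eef_pos'],s['ee_rot'],s['force'],s['moment'],s['q'])"
```

```text
[ 0.53899575 -0.17690962  0.15410074] [-3.13402773e+00  5.03795156e-04 -1.57797319e+00] [ 1.2604072   5.02537232 15.13517932] [ 2.62580451 -0.35196688  0.1436238 ] [ 2.75858010e-02  2.37466965e-01 -3.35524911e-01 -2.87693341e-04
 -9.90226605e-01 -3.46076794e-02]
```

>>> apply_moves(
  steps=[
    {"translation": [0, 0, 0.01], "rotation": [0, 0, 0]},
    {"translation": [0, 0, 0.02], "rotation": [0, 0, 0]},
    {"translation": [0, 0, 0.03], "rotation": [0, 0, 0]},
    {"translation": [0, 0, 0.04], "rotation": [0, 0, 0]},
    {"translation": [0, 0, 0.05], "rotation": [0, 0, 0]},
    {"translation": [0, 0, 0.06], "rotation": [0, 0, 0]},
    {"translation": [0, 0, 0.08], "rotation": [0, 0, 0]},
    {"translation": [0, 0, 0.11], "rotation": [0, 0, 0]},
    {"translation": [0, 0, 0.15], "rotation": [0, 0, 0]},
    {"translation": [0, 0, 0.2], "rotation": [0, 0, 0]},
  ],
)

```text
t: 16.23
eef_pos: [0.5338, -0.1777, 0.2008]
ee_rot: [3.137, 0.0, -1.577]
force: [0.6, 0.2, -0.6]
width: 0.018
gripper_force: 45.0
```

>>> apply_moves(
  steps=[
    {"translation": [0, 0, 0.05], "rotation": [0, 0, 0]},
    {"translation": [0, 0, 0.1], "rotation": [0, 0, 0]},
    {"translation": [0, 0, 0.15], "rotation": [0, 0, 0]},
    {"translation": [0, 0, 0.2], "rotation": [0, 0, 0]},
    {"translation": [0, 0, 0.25], "rotation": [0, 0, 0]},
    {"translation": [0, 0, 0.3], "rotation": [0, 0, 0]},
    {"translation": [0, 0, 0.34], "rotation": [0, 0, 0]},
    {"translation": [0, 0, 0.36], "rotation": [0, 0, 0]},
    {"translation": [0, 0, 0.36], "rotation": [0, 0, 0]},
    {"translation": [0, 0, 0.36], "rotation": [0, 0, 0]},
  ],
)

```text
t: 17.07
eef_pos: [0.5352, -0.1777, 0.2912]
ee_rot: [3.141, 0.0, -1.577]
force: [-0.8, 0.6, -2.1]
width: 0.018
gripper_force: 45.0
```

```bash
python3 -c "
from h import *
st=get_state();print(st['eef_pos'],st['ee_rot'],st['force'],st['width'],st['t'])
s=grab_frame('side');cv2.imwrite('pics/side6.png',s)
cv2.imwrite('pics/m6.png',cv2.resize(s[80:230,260:400],(560,600),interpolation=3))"
```

```text
[ 0.53522517 -0.17767055  0.29117467] [ 3.14090024e+00  3.62629277e-04 -1.57701246e+00] [-0.76513559  0.6084515  -2.11455322] 0.01799722323960783 17.0667
```

View pics/m6.png

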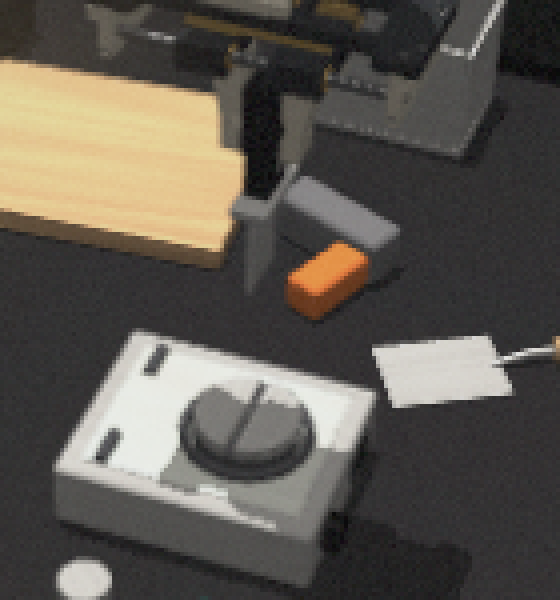

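The cap is back up and its slot lies across the box, from (260,385) to (233,450) in the crop. The scraper is still upright in the grip. Next I take it back to the stand.

>>> apply_moves(
  steps=[
    {"translation": [0.007, 0.04, 0], "rotation": [0, 0, 0.08]},
    {"translation": [0.015, 0.09, 0], "rotation": [0, 0, 0.17]},
    {"translation": [0.022, 0.13, 0], "rotation": [0, 0, 0.26]},
    {"translation": [0.03, 0.18, 0], "rotation": [0, 0, 0.35]},
    {"translation": [0.037, 0.22, 0], "rotation": [0, 0, 0.44]},
    {"translation": [0.045, 0.27, 0], "rotation": [0, 0, 0.53]},
    {"translation": [0.052, 0.31, 0], "rotation": [0, 0, 0.61]},
    {"translation": [0.06, 0.36, 0], "rotation": [0, 0, 0.7]},
    {"translation": [0.067, 0.4, 0], "rotation": [0, 0, 0.78]},
    {"translation": [0.074, 0.44, 0], "rotation": [0, 0, 0.857]},
  ],
)

```text
t: 17.95
eef_pos: [0.5543, -0.0665, 0.2916]
ee_rot: [3.142, 0.0, -1.123]
force: [0.7, -0.2, -1.9]
width: 0.0179
gripper_force: 45.0
```

>>> apply_moves(
  steps=[
    {"translation": [0.007, 0.04, 0], "rotation": [0, 0, 0.08]},
    {"translation": [0.015, 0.09, 0], "rotation": [0, 0, 0.17]},
    {"translation": [0.022, 0.13, 0], "rotation": [0, 0, 0.26]},
    {"translation": [0.03, 0.18, 0], "rotation": [0, 0, 0.35]},
    {"translation": [0.037, 0.22, 0], "rotation": [0, 0, 0.44]},
    {"translation": [0.045, 0.27, 0], "rotation": [0, 0, 0.53]},
    {"translation": [0.052, 0.31, 0], "rotation": [0, 0, 0.61]},
    {"translation": [0.06, 0.36, 0], "rotation": [0, 0, 0.7]},
    {"translation": [0.067, 0.4, 0], "rotation": [0, 0, 0.78]},
    {"translation": [0.074, 0.44, 0], "rotation": [0, 0, 0.857]},
  ],
)

```text
t: 18.78
eef_pos: [0.5727, 0.0433, 0.2915]
ee_rot: [3.142, 0.0, -0.675]
force: [0.6, -0.2, -1.6]
width: 0.0182
gripper_force: 45.0
```

>>> apply_moves(
  steps=[
    {"translation": [0.007, 0.04, 0], "rotation": [0, 0, 0.08]},
    {"translation": [0.015, 0.09, 0], "rotation": [0, 0, 0.17]},
    {"translation": [0.022, 0.13, 0], "rotation": [0, 0, 0.26]},
    {"translation": [0.03, 0.18, 0], "rotation": [0, 0, 0.35]},
    {"translation": [0.037, 0.22, 0], "rotation": [0, 0, 0.44]},
    {"translation": [0.045, 0.27, 0], "rotation": [0, 0, 0.53]},
    {"translation": [0.052, 0.31, 0], "rotation": [0, 0, 0.61]},
    {"translation": [0.06, 0.36, 0], "rotation": [0, 0, 0.7]},
    {"translation": [0.067, 0.4, 0], "rotation": [0, 0, 0.78]},
    {"translation": [0.074, 0.44, 0], "rotation": [0, 0, 0.857]},
  ],
)

```text
t: 19.62
eef_pos: [0.5912, 0.1533, 0.2915]
ee_rot: [3.142, 0.0, -0.227]
force: [0.8, 0.9, -2.1]
width: 0.0179
gripper_force: 45.0
```

>>> apply_moves(
  steps=[
    {"translation": [0, 0, -0.05], "rotation": [0, 0, 0]},
    {"translation": [0, 0, -0.1], "rotation": [0, 0, 0]},
    {"translation": [0, 0, -0.15], "rotation": [0, 0, 0]},
    {"translation": [0, 0, -0.2], "rotation": [0, 0, 0]},
    {"translation": [0, 0, -0.25], "rotation": [0, 0, 0]},
    {"translation": [0, 0, -0.3], "rotation": [0, 0, 0]},
    {"translation": [0, 0, -0.35], "rotation": [0, 0, 0]},
    {"translation": [0, 0, -0.39], "rotation": [0, 0, 0]},
    {"translation": [0, 0, -0.41], "rotation": [0, 0, 0]},
    {"translation": [0, 0, -0.41], "rotation": [0, 0, 0]},
  ],
)

```text
t: 20.45
eef_pos: [0.5906, 0.1522, 0.1877]
ee_rot: [3.14, 0.002, -0.23]
force: [0.1, -1.2, -2.1]
width: 0.0183
gripper_force: 45.0
```

```bash
python3 -c "
from h import *
st=get_state();print(st['eef_pos'],st['ee_rot'],st['force'],st['width'],st['t'])
s=grab_frame('side');cv2.imwrite('pics/side7.png',s)
cv2.imwrite('pics/m7.png',cv2.resize(s[200:310,200:300],(545,600),interpolation=3))"
```

```text
[0.59055251 0.1522041  0.18774435] [ 3.14016668e+00  1.68938450e-03 -2.30017241e-01] [ 0.13249548 -1.19667256 -2.12162723] 0.01828975908012363 20.45
```

View pics/m7.png

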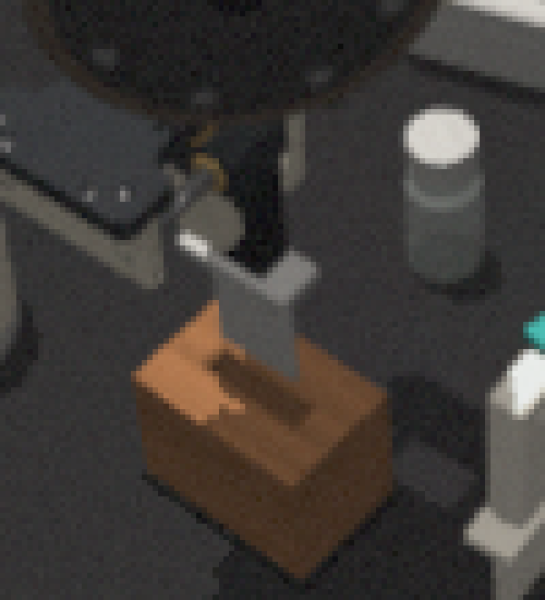

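The blade hangs parallel to the stand's slot, (210,360)–(315,410) in the crop, and directly over it. I'll lower it gently.

>>> apply_moves(
  steps=[
    {"translation": [0, 0, -0.02], "rotation": [0, 0, 0]},
    {"translation": [0, 0, -0.04], "rotation": [0, 0, 0]},
    {"translation": [0, 0, -0.06], "rotation": [0, 0, 0]},
    {"translation": [0, 0, -0.075], "rotation": [0, 0, 0]},
    {"translation": [0, 0, -0.09], "rotation": [0, 0, 0]},
    {"translation": [0, 0, -0.1], "rotation": [0, 0, 0]},
    {"translation": [0, 0, -0.11], "rotation": [0, 0, 0]},
    {"translation": [0, 0, -0.12], "rotation": [0, 0, 0]},
    {"translation": [0, 0, -0.12], "rotation": [0, 0, 0]},
    {"translation": [0, 0, -0.12], "rotation": [0, 0, 0]},
  ],
)

```text
t: 21.33
eef_pos: [0.5911, 0.1522, 0.159]
ee_rot: [3.141, 0.0, -0.231]
force: [-0.6, 0.2, -0.9]
width: 0.0178
gripper_force: 45.0
```

>>> apply_moves(
  steps=[
    {"translation": [0, 0, -0.03], "rotation": [0, 0, 0]},
    {"translation": [0, 0, -0.06], "rotation": [0, 0, 0]},
    {"translation": [0, 0, -0.09], "rotation": [0, 0, 0]},
    {"translation": [0, 0, -0.12], "rotation": [0, 0, 0]},
    {"translation": [0, 0, -0.14], "rotation": [0, 0, 0]},
    {"translation": [0, 0, -0.16], "rotation": [0, 0, 0]},
    {"translation": [0, 0, -0.175], "rotation": [0, 0, 0]},
    {"translation": [0, 0, -0.185], "rotation": [0, 0, 0]},
    {"translation": [0, 0, -0.19], "rotation": [0, 0, 0]},
    {"translation": [0, 0, -0.19], "rotation": [0, 0, 0]},
  ],
)

```text
t: 22.17
eef_pos: [0.5911, 0.1522, 0.1114]
ee_rot: [3.141, 0.0, -0.231]
force: [0.4, 0.1, -1.3]
width: 0.0176
gripper_force: 45.0
```

```bash
python3 -c "
from h import *
st=get_state();print(st['eef_pos'],st['ee_rot'],st['force'],st['moment'],st['t'])"
```

```text
[0.59110127 0.15224021 0.11138007] [ 3.14144519e+00  1.43939251e-04 -2.30600844e-01] [ 0.4394785   0.12498437 -1.25450484] [-0.00495473  0.14039794  0.03814308] 22.1667
```

Not yet touching. I'll go 1.5 mm lower.

>>> apply_moves(
  steps=[
    {"translation": [0, 0, -0.001], "rotation": [0, 0, 0]},
    {"translation": [0, 0, -0.002], "rotation": [0, 0, 0]},
    {"translation": [0, 0, -0.003], "rotation": [0, 0, 0]},
    {"translation": [0, 0, -0.004], "rotation": [0, 0, 0]},
    {"translation": [0, 0, -0.005], "rotation": [0, 0, 0]},
    {"translation": [0, 0, -0.006], "rotation": [0, 0, 0]},
    {"translation": [0, 0, -0.006], "rotation": [0, 0, 0]},
    {"translation": [0, 0, -0.006], "rotation": [0, 0, 0]},
    {"translation": [0, 0, -0.006], "rotation": [0, 0, 0]},
    {"translation": [0, 0, -0.006], "rotation": [0, 0, 0]},
  ],
)

```text
t: 23.0
eef_pos: [0.5912, 0.1522, 0.1103]
ee_rot: [-3.141, -0.0, -0.231]
force: [-1.4, -0.4, 2.4]
width: 0.0175
gripper_force: 45.0
```

>>> apply_moves(
  steps=[
    {"translation": [0, 0, 0], "rotation": [0, 0, 0]},
    {"translation": [0, 0, 0], "rotation": [0, 0, 0]},
    {"translation": [0, 0, 0], "rotation": [0, 0, 0]},
    {"translation": [0, 0, 0], "rotation": [0, 0, 0]},
    {"translation": [0, 0, 0], "rotation": [0, 0, 0]},
    {"translation": [0, 0, 0], "rotation": [0, 0, 0]},
    {"translation": [0, 0, 0], "rotation": [0, 0, 0]},
    {"translation": [0, 0, 0], "rotation": [0, 0, 0]},
    {"translation": [0, 0, 0], "rotation": [0, 0, 0]},
    {"translation": [0, 0, 0], "rotation": [0, 0, 0]},
  ],
  jaw=-0.36,
)

```text
t: 23.83
eef_pos: [0.5911, 0.1522, 0.11]
ee_rot: [3.142, 0.0, -0.231]
force: [0.4, 0.2, -0.1]
width: 0.0595
gripper_force: 0.0
```

>>> apply_moves(
  steps=[
    {"translation": [0, 0, 0.05], "rotation": [0, 0, 0]},
    {"translation": [0, 0, 0.11], "rotation": [0, 0, 0]},
    {"translation": [0, 0, 0.18], "rotation": [0, 0, 0]},
    {"translation": [0, 0, 0.25], "rotation": [0, 0, 0]},
    {"translation": [0, 0, 0.32], "rotation": [0, 0, 0]},
    {"translation": [0, 0, 0.39], "rotation": [0, 0, 0]},
    {"translation": [0, 0, 0.46], "rotation": [0, 0, 0]},
    {"translation": [0, 0, 0.53], "rotation": [0, 0, 0]},
    {"translation": [0, 0, 0.58], "rotation": [0, 0, 0]},
    {"translation": [0, 0, 0.6], "rotation": [0, 0, 0]},
  ],
)

```text
t: 24.67
eef_pos: [0.5919, 0.1525, 0.2624]
ee_rot: [-3.14, -0.003, -0.23]
force: [0.5, 0.2, 0.1]
width: 0.0593
gripper_force: 0.0
```

```bash
python3 -c "
from h import *
st=get_state();print(st['eef_pos'],st['force'],st['width'],st['t'])
s=grab_frame('side');cv2.imwrite('pics/side8.png',s)
cv2.imwrite('pics/m8.png',cv2.resize(s[140:340,150:370],(660,600),interpolation=3))"
```

```text
[0.59191442 0.15246714 0.26241456] [0.47673421 0.15615789 0.0526336 ] 0.059254071669908474 24.6667
```

View pics/m8.png

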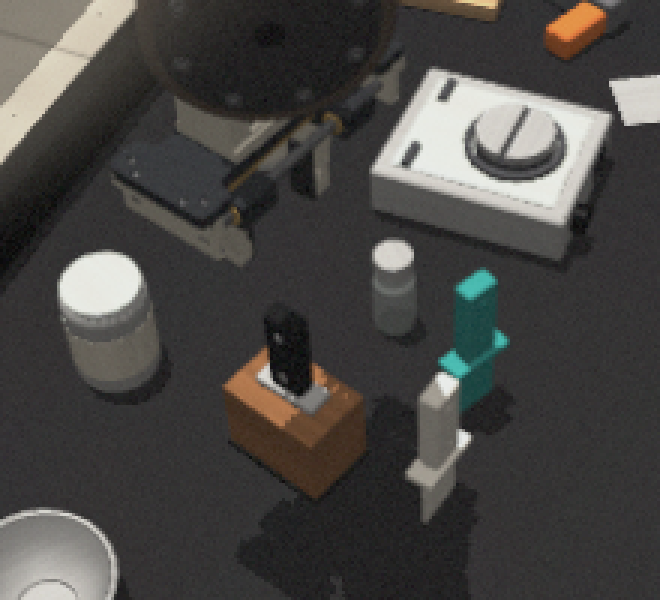

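The scraper is home and upright at crop (290,350), with its guard flat on the stand. The cap is up and locked across the box at (516,133), and nothing else has been disturbed.

```bash
python3 -c "
from station import *
print(job_done())"
```

```text
the job is handed in; nothing more can be done
None
```

The fastener is turned a quarter turn clockwise and sprung back up locked, the scraper is back upright and fully down in its stand, and the job was handed in at about 25 s, with nothing else seen to have moved.

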